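# Lock a battery pack into the test dock with a tab-lock knob

### The job

Lay the two-cell battery pack flat and fully home in the empty nest of the test dock, and let go of it. Then lock it in: pinch both red release tabs of the dock's knob, turn the knob clockwise until you feel it come up against its stop, without forcing that stop, and let go so that both tabs spring back out and the hold-down arm stays locked over the pack. Leave the jar, the meter and the cutters where they are.

Things in the scene. Friction and masses are not known exactly. Their poses are not given: they have to be found in the camera images.
- dock: Fixed grey test dock, a slab 110 (x) x 200 (y) x 12 mm high. Origin on the bench, on the slab's lengthwise middle line (the slab reaches from y -95 to +105 mm), z up. A nest lies at y = +45 mm, a knob on a darker grey round pedestal (70 mm across, 35 mm high) at y = -40 mm of this frame.
- nest (a point): Centre of the nest's flat floor, 12 mm above the bench, axes as the dock's. The nest is 47 mm wide (x) and 77 mm long (y) inside. Its dark rim is 10 mm high and 4 mm thick: whole walls across both ends, but along the long sides only 12 mm stubs at the corners, so that the fingers have free room beside the middle of the pack.
- pack: Loose pack of two pink cells lying side by side between black end holders: 42 mm wide (x), 72 mm long (y), 22 mm high, 110 g. Origin at the centre of its underside, long axis y. In the middle 58 mm of its length only the cells stand between the fingers, 39 mm wide across x. Either way round is right.
- knob_grip (a point): Point on the knob's axis at mid-height of its two red tabs, 58 mm above the bench; turns with the knob. Its y axis runs through both tabs: their flat ribbed outer faces (24 mm wide, 22 mm high, 47 to 69 mm above the bench) stand at +26 and -26 mm on it and move in to +-21 mm when pressed. The dark knob's top is 72 mm above the bench; a flange 66 mm across lies below the tabs, 37 to 42 mm up.
- holddown_tip (a point): End of the steel hold-down arm on the knob's flange, 77 mm from the knob's axis; the arm is 14 mm wide and lies 37 to 42 mm above the bench. Turning with the knob, it passes 3 mm over the top of a pack that is fully home, and strikes one that is not.
- knob (a joint): Angle of the knob (rad): 0 as at the start (open, arm aside from the nest), growing clockwise seen from above. With a tab out it stays within 0.05 of 0. With both pressed it turns (drag 0.05 N m) up to a hidden stop somewhere from 0.85 to 1.45, different each time. At the stop the tabs, let go, spring into a notch and lock it; more than 0.05 rad short of it they stay in.
- tab_a (a joint): Travel (m) of the tab on the +y side of point knob_grip: 0 is out, 0.005 is fully pressed in. Its spring takes 7 N to start and 13 N to press fully; it frees the knob from about 0.0037.
- tab_b (a joint): The same for the tab on the -y side.
- catch (a joint): How far (rad) the stop has been pushed aside along the turning direction; 0 at rest. It is sprung at 15 N m per rad, so it gives 0.01 rad under 0.15 N m; more than 0.025 rad (0.375 N m) is forcing it. A moment of 0.1 to 0.25 N m above the drag shows that it is met.
- jar: Loose pale translucent jar with white cap, 52 mm across, 60 mm high, origin at the centre of its underside. Leave alone.
- meter: Loose yellow and dark hand meter lying flat, 75 x 140 x 32 mm, origin at the centre of its underside. Leave alone.
- cutters: Loose teal-handled flush cutters lying flat, about 125 x 60 x 14 mm, origin under their middle. Leave alone.
Things that resemble listed ones, but are neither listed nor needed, are in the scene too. There is more than one size of the pack; the job needs the smaller. What is shaped like the dock but pink is not meant.

How it is judged:
By the outcome, as a careful person would: the job done as asked, in the order asked, and still so for the second after the job is handed in, with the robot touching nothing.
It also fails if it takes over 67 s, if anything falls off the work surface, if the arm or the gripper's body presses on something with over 40 N, if the wrist force passes 120 N, or if a joint passes its speed limit or range.

### The arm

A 7-joint arm with a two-finger parallel gripper is mounted at the origin on the work surface. World frame = base frame: x ahead of the robot, y to its left, z up, the work surface at z = 0. Lengths are in m, angles in rad, forces in N, time in s.
With the tool pointing down it reaches from about 0.4 to 0.85 m from the base axis. Payload 4.5 kg.
Tool frame: the origin (TCP) lies on the centre line of the jaws, within the pads' length; the fingertips stand 11 mm ahead of it and the grasp point (between the pads) lies 8 mm behind it; z points along the fingers, y is the line along which they close (so a half turn about z gives the same grasp; the last joint's range is limited). The gripper opens to 88 mm and grips with 3 to 60 N. Pads are 18 mm wide; open, the fingers measure 123 mm over their backs; the gripper's body (75 mm by 187 mm) begins 45 mm behind the grasp point.
Start: joints at [-1.234, 0.689, -0.195, 1.565, 0.157, 0.902, -0.215], TCP at [0.186, 0.597, 0.25] pointing down, gripper open.
Joint ranges: [-3.01, 3.01], [-0.46, 2.08], [-1.47, 1.51], [0.13, 2.56], [-1, 4.14], [0.04, 2.09], [-2.66, 2.66]. Speed limits (rad/s): [2.57, 2.57, 3.14, 3.14, 3.14, 3.14, 3.14].

### API

Orientations are given as a unit quaternion [x, y, z, w].
In Python, from plant import * gives the robot as it stands. The module is installed in compiled form; this text tells all that it offers.
- The arm moves only by the tool send_rows, never from a script. Its argument "motion" is a list of rows, each an object of numbers: "x", "y", "z": the shift along the tool's x, y, z in cm; "rx", "ry", "rz": the turn, a rotation vector about the tool's x, y, z in rad; "jaw": the finger opening in cm, from 0 to 8.81. In form: [{"x": .., "y": .., "z": .., "rx": .., "ry": .., "rz": .., "jaw": ..}, ...]. A call has exactly 5 rows; each row shifts and turns the commanded pose from where the row before left it, along the tool's axes as they then stand; what a row does not reach is not made up. A row lasts 1/10 s, in which the tool goes at most 50 mm and 8.59 degrees, less where a joint would pass 70% of its speed; a pose out of reach is approached as far as the arm can. A call is refused whole if a number of a shift passes 5 or a number of a turn 0.15, either way. A call with a gripper value outside its range is refused whole. The fingers move at their own pace and stop on an object; "grip_force" is the grip in N (left out, the last holds). Time passes only in rows, so rows that do not move let the fingers close, or fill a call up. It gives the time, the measured TCP pose, the force, the opening and the grip force at its end, in the units of the state.
- get_state(): the state, without advancing time (a new reading comes with each control period).
- snapshot(name): name is "scene" or "top"; returns a dict with "img" (400x640x3 uint8, red, green, blue), "vertical_fov" (degrees; the focal length in pixels is half the picture's height over the tangent of half this angle, whatever the lens; pixels are square), "cx", "cy" (the principal point, pixels), "D" ([k1, k2, p1, p2, k3] as OpenCV has them; the pictures are not rectified), "extrinsics" (4x4, takes a point from camera to world coordinates). Camera axes: x right, y up, looking along -z (the intrinsics and any distortion apply to the point x, -y, -z); pixel columns grow to the right and rows downward; lengths in m; the calibration is good to about 2 mm. A picture is of the moment at which its call begins. There is no depth.
- finish_job(): hands the job in; it is judged then, once.
The state is a dict: "clock": time; "q": joint angles; "qd": joint speeds; "joint_torque": joint torques, N m; "tool_pos": TCP position; "eef_rot": TCP orientation; "contact_force": force on the tool from outside, world axes, zero at the start; "moment": the same for the moment, N m; "opening": opening from 0.0 (shut) to 1.0 (fully open); "finger_force": force on a finger pad.
Only numpy, scipy, OpenCV 4.12 (cv2) and the standard library are available. Lean on these libraries where they do the work, as an engineer would, in place of code of your own. Each camera call takes 0.05 s, during which the arm holds its last target. There are 200 camera calls.

## Working session

There is one attempt and no reset: what is moved stays moved. The work goes in short steps, Python scripts to look and compute and a tool call to move; the robot and the scene stay as the last step left them, time stands still between calls to the robot, and variables do not carry over. Pictures are saved under pics/ and viewed, at most 10 in all, crops included, and the job is handed in when it is done.

Besides the shell and the picture viewer there is one more tool, called after "Emit:" as name(argument=value, ...), one argument or row to a line, values as JSON. send_rows: Moves the arm, as the interface text tells. Its arguments: {"type":"object","properties":{"motion":{"type":"array"},"grip_force":{"type":"number"}},"required":["motion"]}

```bash
mkdir -p pics; python3 - <<'E'
from plant import *
import cv2,json
print(get_state())
for n in("scene","top"):
    s=snapshot(n); cv2.imwrite(f"pics/{n}0.png",s["img"][:,:,::-1]); print({k:(v if k!="img" else 0) for k,v in s.items()})
E
```

```text
{'clock': 0.0, 'q': array([-1.23415343,  0.68996154, -0.19453888,  1.56635845,  0.15727465,
        0.90245452, -0.21510579]), 'qd': array([ 0.00144553,  0.00086874,  0.00013362, -0.00056668,  0.00039757,
       -0.00035572,  0.00124907]), 'joint_torque': array([-2.07128014e-04, -5.27560794e+01, -1.26670852e+00, -1.53429455e+01,
       -5.25585737e-02,  6.48506146e-03,  1.70239441e-04]), 'tool_pos': array([0.18624071, 0.59596968, 0.24892078]), 'eef_rot': array([ 1.50801952e-01,  9.88563588e-01, -8.91556931e-04, -8.96575285e-05]), 'contact_force': array([-1.51097146, -0.03416391, -0.90526091]), 'moment': array([-0.02144682, -0.02221277,  0.01066924]), 'finger_force': 0.0, 'opening': 1.001724731867165}
{'img': 0, 'vertical_fov': 44.558800218784505, 'cx': 316.67267953304633, 'cy': 196.05627841480973, 'D': array([-0.05960349,  0.        ,  0.        ,  0.        ,  0.        ]), 'extrinsics': array([[ 0.77046209, -0.36256826,  0.52433999,  1.22663338],
       [ 0.63746318,  0.4451143 , -0.628899  , -0.73918281],
       [-0.00537241,  0.81879028,  0.57406761,  0.78513003],
       [ 0.        ,  0.        ,  0.        ,  1.        ]])}
{'img': 0, 'vertical_fov': 44.810848485493075, 'cx': 318.22607817432754, 'cy': 197.87865459134585, 'D': array([-0.12137093,  0.        ,  0.        ,  0.        ,  0.        ]), 'extrinsics': array([[ 0.00533289,  0.99719332, -0.0746796 ,  0.48020343],
       [-0.99994696,  0.00597584,  0.00838862,  0.00561313],
       [ 0.00881135,  0.0746309 ,  0.9971723 ,  1.38666623],
       [ 0.        ,  0.        ,  0.        ,  1.        ]])}
```

View pics/scene0.png

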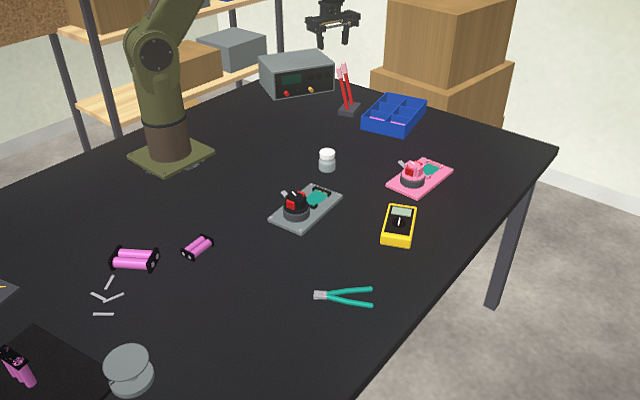

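View pics/top0.png

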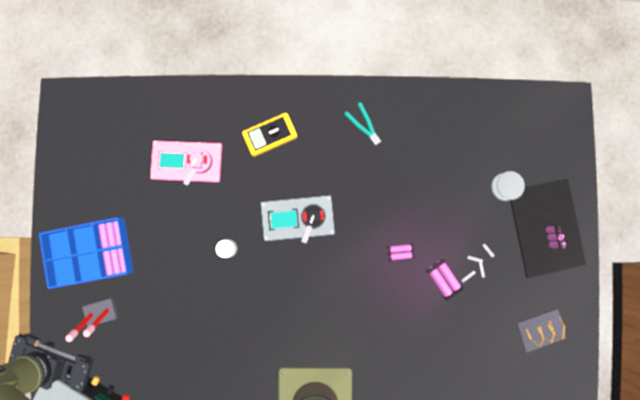

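The scene view shows the grey dock at about (305,208), the small pack at (198,246) and the large pack at (135,258). In the top view the dock is at (298,218), the small pack at (400,252), the knob at (313,216), the arm tip at (306,241) and the jar at (226,248). I'll enlarge the relevant crops.

```bash
python3 - <<'E'
import cv2,numpy as np
t=cv2.imread("pics/top0.png")
a=cv2.resize(t[185:255,250:350],(800,560),interpolation=cv2.INTER_CUBIC)
cv2.imwrite("pics/dockc.png",a)
s=cv2.imread("pics/scene0.png")
b=cv2.resize(t[237:267,380:420],(400,300),interpolation=cv2.INTER_CUBIC)
c=cv2.resize(s[230:265,175:220],(400,311),interpolation=cv2.INTER_CUBIC)[:300]
d=cv2.resize(s[175:240,260:350],(400,289),interpolation=cv2.INTER_CUBIC)
cv2.imwrite("pics/packc.png",np.vstack([np.hstack([b,c]),np.hstack([d,d*0])]))
E
```

```text
(no output)
```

View pics/dockc.png

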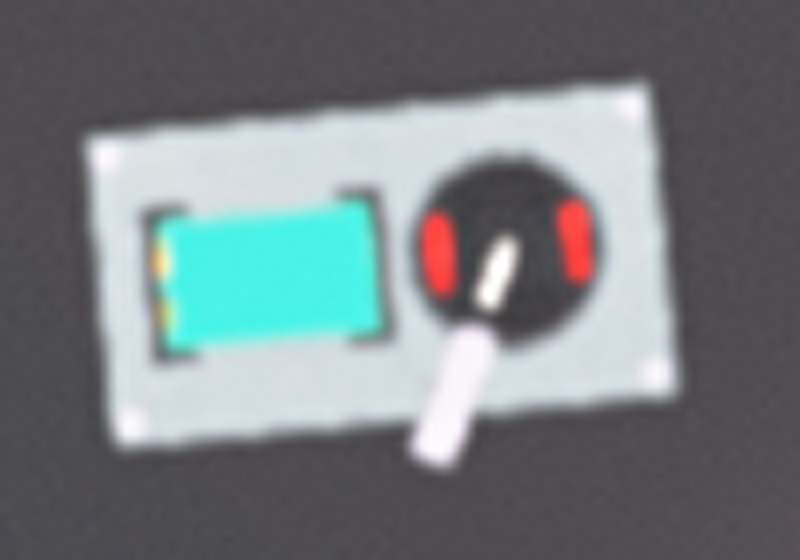

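View pics/packc.png

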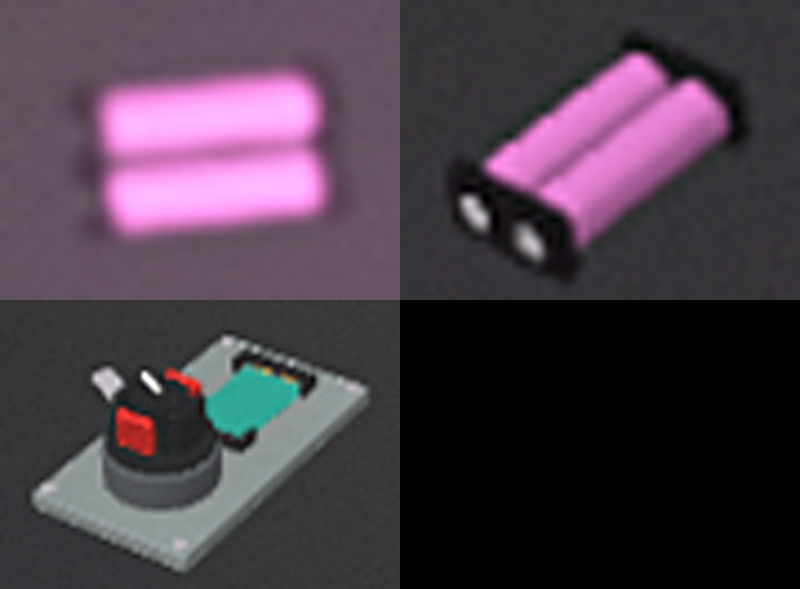

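```bash
cat > h.py <<'E'
import cv2,numpy as np
from plant import *
def ray(s,uv):
    f=200/np.tan(np.radians(s["vertical_fov"]/2)); K=np.array([[f,0,s["cx"]],[0,f,s["cy"]],[0,0,1]])
    p=cv2.undistortPoints(np.array(uv,float).reshape(-1,1,2),K,np.array(s["D"])).reshape(-1,2)
    E=s["extrinsics"]; d=np.c_[p[:,0],-p[:,1],-np.ones(len(p))]@E[:3,:3].T
    return E[:3,3],d
def onz(s,uv,z):
    o,d=ray(s,uv); return o+d*((z-o[2])/d[:,2])[:,None]
def proj(s,P):
    f=200/np.tan(np.radians(s["vertical_fov"]/2)); K=np.array([[f,0,s["cx"]],[0,f,s["cy"]],[0,0,1]])
    E=s["extrinsics"]; p=(np.atleast_2d(P)-E[:3,3])@E[:3,:3]; p=p*[1,-1,-1]
    return cv2.projectPoints(p,np.zeros(3),np.zeros(3),K,np.array(s["D"]))[0].reshape(-1,2)
def tri(s1,a,s2,b):
    (o1,d1),(o2,d2)=ray(s1,a),ray(s2,b); d1=d1[0];d2=d2[0]
    t=np.linalg.lstsq(np.c_[d1,-d2],o2-o1,rcond=None)[0]
    p,q=o1+d1*t[0],o2+d2*t[1]; return (p+q)/2,np.linalg.norm(p-q)
E
python3 - <<'E'
from h import *
np.set_printoptions(precision=4,suppress=True)
t=snapshot("top");s=snapshot("scene")
c8=lambda l:np.array(l,float)/8+[250-.44,185-.44]
D=onz(t,c8([(85,135),(648,83),(680,393),(117,448)]),.012); print("dock",D,D.mean(0),[np.linalg.norm(D[i]-D[i-1]) for i in range(4)])
e=(D[0]+D[3]-D[1]-D[2])[:2]; f=(D[0]+D[1]-D[2]-D[3])[:2]; print("yaw",np.arctan2(-e[0],e[1]),np.arctan2(f[1],f[0]))
def blob(S,box,col):
    x0,y0,x1,y1=box; I=S["img"][y0:y1,x0:x1].astype(int); r,g,b=I[...,0],I[...,1],I[...,2]
    m={'pink':(r-g>50)&(b-g>40),'red':(r-g>90)&(r-b>90),'teal':(g-r>60)}[col]
    n,L,st,c=cv2.connectedComponentsWithStats(m.astype(np.uint8))
    for i in range(1,n):
        if st[i,4]>5:
            yx=np.argwhere(L==i)[:,::-1].astype(np.float32)
            print(col,c[i]+[x0,y0],st[i,4],cv2.minAreaRect(yx))
            yield c[i]+[x0,y0],(cv2.boxPoints(cv2.minAreaRect(yx))+[x0,y0])
for c,b in blob(t,(380,237,415,267),'pink'): P=onz(t,b,.017); print(onz(t,[c],.019),P, [np.linalg.norm(P[i]-P[i-1]) for i in range(4)])
cc=c
for c,b in blob(s,(175,230,220,265),'pink'): print(onz(s,[c],.016), tri(t,cc,s,c))
for c,b in blob(t,(255,190,345,250),'teal'): P=onz(t,b,.012); print(onz(t,[c],.012),P,[np.linalg.norm(P[i]-P[i-1]) for i in range(4)])
for c,b in blob(t,(255,190,345,250),'red'): print(onz(t,[c],.069))
for c,b in blob(s,(260,175,350,240),'red'): print(onz(s,[c],.060))
for c,b in blob(s,(260,175,350,240),'teal'): print(onz(s,[c],.012))
E
```

```text
dock [[ 0.572   0.159   0.012 ]
 [ 0.5918 -0.041   0.012 ]
 [ 0.4818 -0.0527  0.012 ]
 [ 0.4612  0.1462  0.012 ]] [0.5267 0.0529 0.012 ] [np.float64(0.11153376755570564), np.float64(0.20091718686754148), np.float64(0.11053869652824089), np.float64(0.19997077546793737)]
yaw 0.10080995878680742 0.11048730493871581
pink [400.8344 251.7914] 326 ((20.678218841552734, 14.782177925109863), (14.826054573059082, 22.28883171081543), 84.2894058227539)
[[ 0.4314 -0.2399  0.019 ]] [[ 0.449  -0.2061  0.017 ]
 [ 0.4554 -0.2694  0.017 ]
 [ 0.4137 -0.2735  0.017 ]
 [ 0.4075 -0.2103  0.017 ]] [np.float64(0.04174578673202593), np.float64(0.06360535828202525), np.float64(0.041853321230225324), np.float64(0.06352534572101075)]
pink [198.3069 245.4345] 290 ((23.053848266601562, 15.569229125976562), (13.594398498535156, 24.82073974609375), 52.12501525878906)
[[ 0.435  -0.2368  0.016 ]] (array([ 0.433 , -0.2384,  0.016 ]), np.float64(0.005084484310413554))
teal [283.4325 219.0435] 437 ((28.259552001953125, 28.975282669067383), (16.401973724365234, 26.7835693359375), 84.5596694946289)
[[0.5224 0.0923 0.012 ]
[... 168 characters left out ...]
p.float64(0.04648888529258408), np.float64(0.07583453056536486)]
red [321.5882 214.5588] 34 ((66.5, 24.5), (9.0, 3.0), 90.0)
[[ 0.5335 -0.0149  0.069 ]]
red [304.4571 216.3714] 35 ((49.5, 26.5), (9.0, 3.0), 90.0)
[[0.5283 0.0317 0.069 ]]
red [300.85 192.65] 20 ((40.70000076293945, 17.600000381469727), (8.049844741821289, 2.236067771911621), 26.56505012512207)
[[0.5223 0.041  0.06  ]]
red [289.8696 204.1304] 69 ((29.965518951416016, 29.08620834350586), (10.39893913269043, 7.613508701324463), 21.801406860351562)
[[ 0.5344 -0.015   0.06  ]]
teal [315.451  197.3676] 204 ((55.72941207885742, 22.01764678955078), (12.690431594848633, 19.523740768432617), 49.398704528808594)
[[0.5219 0.1008 0.012 ]]
```

Emit:
send_rows(
  motion=[
    {"rz": 0.146},
    {"rz": 0.146},
    {"rz": 0.146},
    {"rz": 0.146},
    {"rz": 0.146},
  ],
)

```text
schema error: expected keys x, y, z, rx, ry, rz, jaw
```

Emit:
send_rows(
  motion=[
    {"rz": 0.146},
    {"rz": 0.146},
    {"rz": 0.146},
    {"y": 5},
    {"y": 5},
  ],
)

```text
schema error: expected keys x, y, z, rx, ry, rz, jaw
```

Emit:
send_rows(
  motion=[
    {"y": 5},
    {"y": 5},
    {"x": -5},
    {"x": -5},
    {"x": -5},
  ],
)

```text
schema error: expected keys x, y, z, rx, ry, rz, jaw
```

Emit:
send_rows(
  motion=[
    {"x": -5},
    {"x": -5},
    {"x": -5},
    {"x": -5},
    {"x": -5},
  ],
)

```text
schema error: expected keys x, y, z, rx, ry, rz, jaw
```

All keys are required in every row.

Emit:
send_rows(
  motion=[
    {"x": 0, "y": 0, "z": 0, "rx": 0, "ry": 0, "rz": 0.146, "jaw": 8.8},
    {"x": 0, "y": 0, "z": 0, "rx": 0, "ry": 0, "rz": 0.146, "jaw": 8.8},
    {"x": 0, "y": 0, "z": 0, "rx": 0, "ry": 0, "rz": 0.146, "jaw": 8.8},
    {"x": 0, "y": 0, "z": 0, "rx": 0, "ry": 0, "rz": 0.146, "jaw": 8.8},
    {"x": 0, "y": 0, "z": 0, "rx": 0, "ry": 0, "rz": 0.146, "jaw": 8.8},
  ],
)

```text
clock: 0.7
tool_pos: [0.1862, 0.5964, 0.2495]
eef_rot: [0.496, 0.868, -0.0, 0.0]
contact_force: [0.1, 0.3, 0.4]
opening: 1.003
finger_force: 0.0
```

Emit:
send_rows(
  motion=[
    {"x": 0, "y": 0, "z": 0, "rx": 0, "ry": 0, "rz": 0.146, "jaw": 8.8},
    {"x": 0, "y": 0, "z": 0, "rx": 0, "ry": 0, "rz": 0.146, "jaw": 8.8},
    {"x": 0, "y": 0, "z": 0, "rx": 0, "ry": 0, "rz": 0.146, "jaw": 8.8},
    {"x": 0, "y": 5, "z": 0, "rx": 0, "ry": 0, "rz": 0, "jaw": 8.8},
    {"x": 0, "y": 5, "z": 0, "rx": 0, "ry": 0, "rz": 0, "jaw": 8.8},
  ],
)

```text
clock: 1.2
tool_pos: [0.2843, 0.6077, 0.2497]
eef_rot: [0.669, 0.743, -0.0, -0.001]
contact_force: [0.1, 1.3, 1.3]
opening: 1.001
finger_force: 0.0
```

Emit:
send_rows(
  motion=[
    {"x": 0, "y": 5, "z": 0, "rx": 0, "ry": 0, "rz": 0, "jaw": 8.8},
    {"x": 0, "y": 5, "z": 0, "rx": 0, "ry": 0, "rz": 0, "jaw": 8.8},
    {"x": -5, "y": 0, "z": 0, "rx": 0, "ry": 0, "rz": 0, "jaw": 8.8},
    {"x": -5, "y": 0, "z": 0, "rx": 0, "ry": 0, "rz": 0, "jaw": 8.8},
    {"x": -5, "y": 0, "z": 0, "rx": 0, "ry": 0, "rz": 0, "jaw": 8.8},
  ],
)

```text
clock: 1.7
tool_pos: [0.4007, 0.4654, 0.2487]
eef_rot: [0.671, 0.742, -0.0, 0.0]
contact_force: [0.9, 0.1, -0.5]
opening: 0.997
finger_force: 0.0
```

Emit:
send_rows(
  motion=[
    {"x": -5, "y": 0, "z": 0, "rx": 0, "ry": 0, "rz": 0, "jaw": 8.8},
    {"x": -5, "y": 0, "z": 0, "rx": 0, "ry": 0, "rz": 0, "jaw": 8.8},
    {"x": -5, "y": 0, "z": 0, "rx": 0, "ry": 0, "rz": 0, "jaw": 8.8},
    {"x": -5, "y": 0, "z": 0, "rx": 0, "ry": 0, "rz": 0, "jaw": 8.8},
    {"x": -5, "y": 0, "z": 0, "rx": 0, "ry": 0, "rz": 0, "jaw": 8.8},
  ],
)

```text
clock: 2.2
tool_pos: [0.4252, 0.2167, 0.2498]
eef_rot: [0.671, 0.742, 0.0, 0.0]
contact_force: [0.8, 0.3, 0.5]
opening: 0.999
finger_force: 0.0
```

Emit:
send_rows(
  motion=[
    {"x": -5, "y": 0, "z": 0, "rx": 0, "ry": 0, "rz": 0, "jaw": 8.8},
    {"x": -5, "y": 0, "z": 0, "rx": 0, "ry": 0, "rz": 0, "jaw": 8.8},
    {"x": -5, "y": 0, "z": 0, "rx": 0, "ry": 0, "rz": 0, "jaw": 8.8},
    {"x": -5, "y": 0, "z": 0, "rx": 0, "ry": 0, "rz": 0, "jaw": 8.8},
    {"x": -4.6, "y": -1, "z": 0, "rx": 0, "ry": 0, "rz": 0, "jaw": 8.8},
  ],
)

```text
clock: 2.7
tool_pos: [0.441, -0.0295, 0.2498]
eef_rot: [0.671, 0.741, 0.001, 0.001]
contact_force: [0.5, -0.3, 0.2]
opening: 0.998
finger_force: 0.0
```

Emit:
send_rows(
  motion=[
    {"x": -4.5, "y": -1, "z": 1, "rx": 0, "ry": 0, "rz": 0, "jaw": 8.8},
    {"x": -4.5, "y": -1, "z": 1, "rx": 0, "ry": 0, "rz": 0, "jaw": 8.8},
    {"x": -4.5, "y": -0.9, "z": 1, "rx": 0, "ry": 0, "rz": 0, "jaw": 8.8},
    {"x": -2.3, "y": 0, "z": 4, "rx": 0, "ry": 0, "rz": 0, "jaw": 8.8},
    {"x": 0, "y": 0, "z": 4, "rx": 0, "ry": 0, "rz": 0, "jaw": 8.8},
  ],
)

```text
clock: 3.2
tool_pos: [0.4277, -0.1923, 0.1393]
eef_rot: [0.674, 0.739, 0.0, 0.003]
contact_force: [0.3, 1.4, -0.8]
opening: 1.0
finger_force: 0.0
```

```bash
python3 - <<'E'
from h import *
st=get_state();print(st["tool_pos"],st["eef_rot"])
t=snapshot("top");s=snapshot("scene")
for S in(t,s):print(proj(S,[[.4325,-.239,.011],st["tool_pos"]]))
a=cv2.resize(s["img"][190:270,150:260],(800,582),interpolation=cv2.INTER_CUBIC)
cv2.imwrite("pics/p1.png",a[:,:,::-1])
E
```

```text
[ 0.42771984 -0.19234029  0.13931297] [6.73548100e-01 7.39137321e-01 1.60061325e-04 2.99213674e-03]
[[400.03000318 251.3163677 ]
 [390.83920422 254.90822635]]
[[197.2214605  247.04055838]
 [203.57772889 194.21935095]]
```

View pics/p1.png

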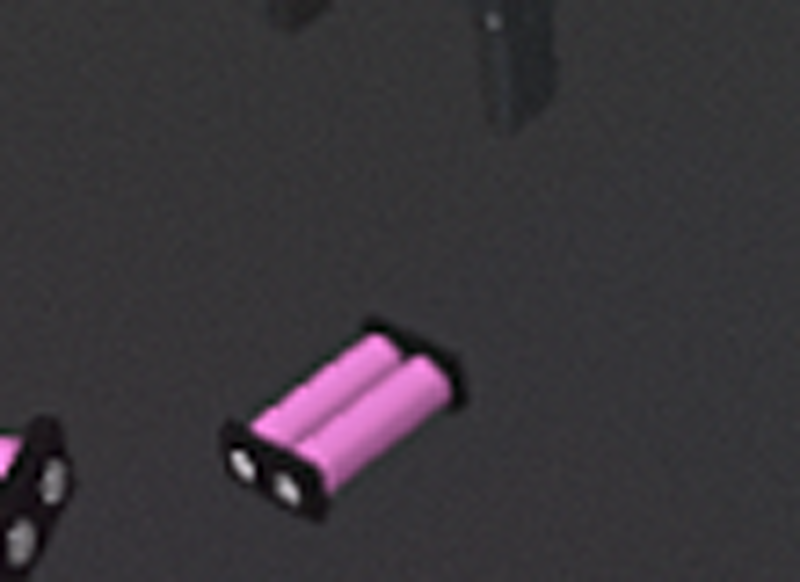

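The pack's centre is at crop pixel (345,420), i.e. (197.4,247.8), which matches the prediction. The fingers are short of it in y. I'll correct that, then go down.

Emit:
send_rows(
  motion=[
    {"x": -2.4, "y": 0, "z": 0, "rx": 0, "ry": 0, "rz": -0.007, "jaw": 7},
    {"x": -2.3, "y": 0, "z": 0, "rx": 0, "ry": 0, "rz": 0, "jaw": 7},
    {"x": 0, "y": 0, "z": 2.5, "rx": 0, "ry": 0, "rz": 0, "jaw": 7},
    {"x": 0, "y": 0, "z": 2.5, "rx": 0, "ry": 0, "rz": 0, "jaw": 7},
    {"x": 0, "y": 0, "z": 0, "rx": 0, "ry": 0, "rz": 0, "jaw": 7},
  ],
)

```text
clock: 3.8
tool_pos: [0.4313, -0.2329, 0.0894]
eef_rot: [0.668, 0.744, -0.0, -0.001]
contact_force: [-0.4, 0.1, 0.1]
opening: 0.796
finger_force: 0.0
```

Emit:
send_rows(
  motion=[
    {"x": -0.6, "y": 0.05, "z": 1.5, "rx": 0, "ry": 0, "rz": 0, "jaw": 7},
    {"x": 0, "y": 0, "z": 2, "rx": 0, "ry": 0, "rz": 0, "jaw": 7},
    {"x": 0, "y": 0, "z": 2, "rx": 0, "ry": 0, "rz": 0, "jaw": 7},
    {"x": 0, "y": 0, "z": 1, "rx": 0, "ry": 0, "rz": 0, "jaw": 7},
    {"x": 0, "y": 0, "z": 0, "rx": 0, "ry": 0, "rz": 0, "jaw": 7},
  ],
)

```text
clock: 4.3
tool_pos: [0.4331, -0.2394, 0.0251]
eef_rot: [0.668, 0.744, 0.0, -0.0]
contact_force: [1.2, -0.3, 0.5]
opening: 0.794
finger_force: 0.0
```

Emit:
send_rows(
  motion=[
    {"x": 0, "y": 0, "z": 0.6, "rx": 0, "ry": 0, "rz": 0, "jaw": 7},
    {"x": 0, "y": 0, "z": 0.5, "rx": 0, "ry": 0, "rz": 0, "jaw": 7},
    {"x": 0, "y": 0, "z": 0, "rx": 0, "ry": 0, "rz": 0, "jaw": 4},
    {"x": 0, "y": 0, "z": 0, "rx": 0, "ry": 0, "rz": 0, "jaw": 3.2},
    {"x": 0, "y": 0, "z": 0, "rx": 0, "ry": 0, "rz": 0, "jaw": 3.2},
  ],
  grip_force=15,
)

```text
clock: 4.8
tool_pos: [0.4329, -0.2401, 0.0139]
eef_rot: [0.668, 0.744, 0.0, 0.0]
contact_force: [0.6, 0.4, -0.2]
opening: 0.542
finger_force: 0.0
```

Emit:
send_rows(
  motion=[
    {"x": 0, "y": 0, "z": 0, "rx": 0, "ry": 0, "rz": 0, "jaw": 3.2},
    {"x": 0, "y": 0, "z": 0, "rx": 0, "ry": 0, "rz": 0, "jaw": 3.2},
    {"x": 0, "y": 0, "z": 0, "rx": 0, "ry": 0, "rz": 0, "jaw": 3.2},
    {"x": 0, "y": 0, "z": 0, "rx": 0, "ry": 0, "rz": 0, "jaw": 3.2},
    {"x": 0, "y": 0, "z": 0, "rx": 0, "ry": 0, "rz": 0, "jaw": 3.2},
  ],
)

```text
clock: 5.3
tool_pos: [0.4326, -0.24, 0.0138]
eef_rot: [0.668, 0.744, -0.0, -0.0]
contact_force: [-0.8, 0.1, 4.6]
opening: 0.434
finger_force: 15.0
```

Emit:
send_rows(
  motion=[
    {"x": 0, "y": 0, "z": -1.5, "rx": 0, "ry": 0, "rz": 0, "jaw": 3.2},
    {"x": 0, "y": 0, "z": -3, "rx": 0, "ry": 0, "rz": 0, "jaw": 3.2},
    {"x": 0, "y": 0, "z": -4, "rx": 0, "ry": 0, "rz": 0, "jaw": 3.2},
    {"x": 0, "y": 0, "z": -4, "rx": 0, "ry": 0, "rz": 0, "jaw": 3.2},
    {"x": 2, "y": 1, "z": -1, "rx": 0, "ry": 0, "rz": 0, "jaw": 3.2},
  ],
)

```text
clock: 5.8
tool_pos: [0.4413, -0.2227, 0.1521]
eef_rot: [0.67, 0.742, 0.0, 0.003]
contact_force: [0.4, 0.4, -1.9]
opening: 0.434
finger_force: 15.0
```

Emit:
send_rows(
  motion=[
    {"x": 4.4, "y": 1.7, "z": 0, "rx": 0, "ry": 0, "rz": 0, "jaw": 3.2},
    {"x": 4.4, "y": 1.7, "z": 0, "rx": 0, "ry": 0, "rz": 0, "jaw": 3.2},
    {"x": 4.4, "y": 1.7, "z": 0, "rx": 0, "ry": 0, "rz": 0, "jaw": 3.2},
    {"x": 4.4, "y": 1.7, "z": 0, "rx": 0, "ry": 0, "rz": 0, "jaw": 3.2},
    {"x": 4.4, "y": 1.7, "z": 0, "rx": 0, "ry": 0, "rz": 0, "jaw": 3.2},
  ],
)

```text
clock: 6.3
tool_pos: [0.5019, 0.0109, 0.1485]
eef_rot: [0.668, 0.744, 0.0, -0.0]
contact_force: [1.5, -0.5, -1.5]
opening: 0.435
finger_force: 15.0
```

Emit:
send_rows(
  motion=[
    {"x": 4, "y": 1.7, "z": 0, "rx": 0, "ry": 0, "rz": 0, "jaw": 3.2},
    {"x": 3, "y": 1, "z": 0, "rx": 0, "ry": 0, "rz": 0, "jaw": 3.2},
    {"x": 0.8, "y": 0.3, "z": 0, "rx": 0, "ry": 0, "rz": 0, "jaw": 3.2},
    {"x": 0, "y": 0, "z": 0, "rx": 0, "ry": 0, "rz": 0, "jaw": 3.2},
    {"x": 0, "y": 0, "z": 0, "rx": 0, "ry": 0, "rz": 0, "jaw": 3.2},
  ],
)

```text
clock: 6.8
tool_pos: [0.5226, 0.0876, 0.1485]
eef_rot: [0.669, 0.743, -0.001, 0.0]
contact_force: [1.2, -0.6, -0.9]
opening: 0.439
finger_force: 15.0
```

Emit:
send_rows(
  motion=[
    {"x": 0.5, "y": 0, "z": 3, "rx": 0, "ry": 0, "rz": 0, "jaw": 3.2},
    {"x": 0, "y": 0, "z": 3, "rx": 0, "ry": 0, "rz": 0, "jaw": 3.2},
    {"x": 0, "y": 0, "z": 3, "rx": 0, "ry": 0, "rz": 0, "jaw": 3.2},
    {"x": 0, "y": 0, "z": 0.6, "rx": 0, "ry": 0, "rz": 0, "jaw": 3.2},
    {"x": 0, "y": 0, "z": 0, "rx": 0, "ry": 0, "rz": 0, "jaw": 3.2},
  ],
)

```text
clock: 7.3
tool_pos: [0.5219, 0.0925, 0.0522]
eef_rot: [0.669, 0.743, -0.001, -0.0]
contact_force: [0.2, -0.6, -1.3]
opening: 0.44
finger_force: 15.0
```

```bash
cat >ov.py <<'E'
from h import *
import sys
def box(o,yaw,w,l,z0,z1):
    c,s=np.cos(yaw),np.sin(yaw); R=np.array([[c,-s],[s,c]])
    b=(np.array([[w,l],[-w,l],[-w,-l],[w,-l]])/2)@R.T+o
    return np.vstack([np.c_[b,[z0]*4],np.c_[b,[z1]*4]])
def draw(I,P,sc,off,col):
    P=((P-off+.5)*sc-.5).astype(int)
    for i in range(4):
        for a,b in((i,(i+1)%4),(i+4,(i+1)%4+4),(i,i+4)): cv2.line(I,tuple(map(int,P[a])),tuple(map(int,P[b])),col,1)
st=get_state();p=st["tool_pos"];q=st["eef_rot"];yaw=2*np.arctan2(q[1],q[0])-np.pi/2
print(p,yaw)
s=snapshot("scene"); off=np.array([260,165]); sc=8
a=cv2.resize(s["img"][165:240,260:360],(800,600),interpolation=cv2.INTER_CUBIC)[:,:,::-1].copy()
draw(a,proj(s,box(p[:2],yaw,.042,.072,p[2]-.014,p[2]+.008)),sc,off,(0,255,255))
dx,dy=.5267,.0529
draw(a,proj(s,box(np.array([dx,dy]),.103,.110,.200,.0,.012)),sc,off,(0,255,0))
draw(a,proj(s,box(np.array([.5225,.0925]),.103,.055,.085,.012,.022)),sc,off,(255,255,0))
cv2.imwrite(sys.argv[1],a)
E
python3 ov.py pics/o1.png
```

```text
[0.52191223 0.09245673 0.05224224] 0.10434301480459363
```

View pics/o1.png

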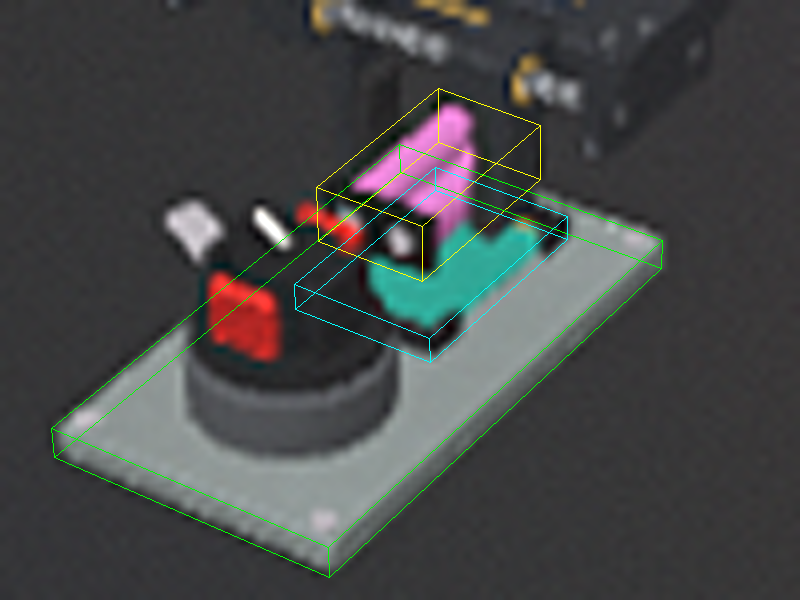

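The overlay matches to about 1 px. The pack's near end is at about (423,250) in the crop and the nest's near corner at about (430,345). I'll zoom in once to judge pack against nest.

```bash
python3 - <<'E'
from h import *
from ov import box
s=snapshot("scene"); st=get_state();p=st["tool_pos"]
a=cv2.resize(s["img"][175:217,291:341],(800,672),interpolation=cv2.INTER_CUBIC)[:600,:,::-1].copy()
cv2.imwrite("pics/z1.png",a)
f=lambda P:np.round((proj(s,P)-[291,175]+.5)*16-.5)
print("pack",f(box(p[:2],.104,.042,.072,p[2]-.014,p[2]+.008)))
print("term",f(box(p[:2],.104,.0195,.072,p[2]-.003,p[2]-.003))[:4])
print("nest",f(box(np.array([.5225,.0925]),.103,.055,.085,.012,.022)))
E
```

```text
[0.52274442 0.09303023 0.05320567] 0.10488235999221396Traceback (most recent call last):
  File "<stdin>", line 2, in <module>
  File "ov.py", line 19, in <module>
    cv2.imwrite(sys.argv[1],a)
                ~~~~~~~~^^^
IndexError: list index out of range
```

```bash
python3 - x <<'E'
import re
src=open('ov.py').read().split("st=get_state()")[0]; open('bx.py','w').write(src)
from bx import *
s=snapshot("scene"); st=get_state();p=st["tool_pos"]; print(p)
a=cv2.resize(s["img"][175:212,291:341],(800,592),interpolation=cv2.INTER_CUBIC)[:,:,::-1].copy()
cv2.imwrite("pics/z1.png",a)
f=lambda P:np.round((proj(s,P)-[291,175]+.5)*16-.5)
print("pack",f(box(p[:2],.104,.042,.072,p[2]-.014,p[2]+.008)))
print("term",f(box(p[:2],.104,.0195,.072,p[2]-.003,p[2]-.003))[:4])
print("nest",f(box(np.array([.5225,.0925]),.103,.055,.085,.012,.022)))
E
```

```text
[0.52352507 0.09391321 0.05403994]
pack [[598. 190.]
 [394. 116.]
 [155. 315.]
 [363. 394.]
 [599.  82.]
 [393.   9.]
 [151. 205.]
 [362. 284.]]
term [[543. 117.]
 [448.  82.]
 [208. 281.]
 [306. 318.]]
nest [[639. 320.]
 [376. 222.]
 [ 95. 459.]
 [365. 565.]
 [640. 273.]
 [375. 175.]
 [ 93. 410.]
 [364. 517.]]
```

View pics/z1.png

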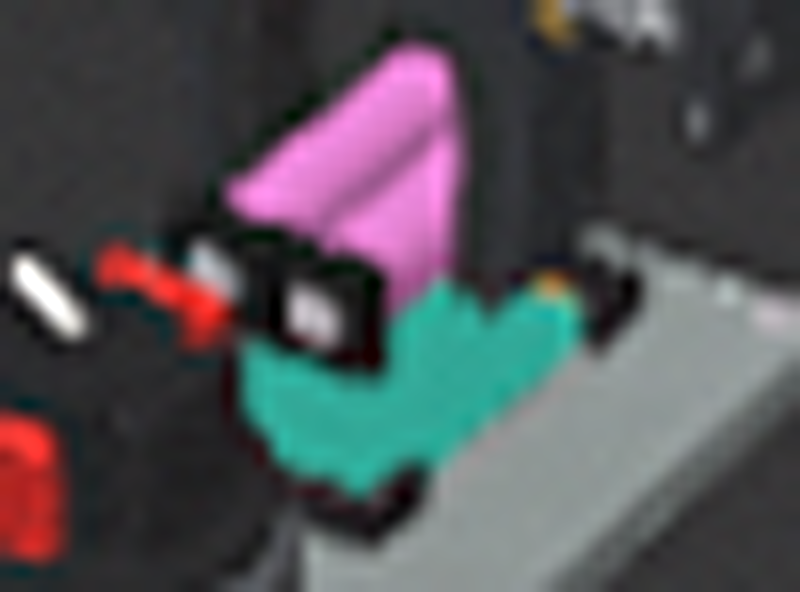

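The zoom shows the pack terminals at (213,268) and (312,310), and the nest's near corner at (372,545). Both have nearly the same offset from the model, so the pack sits centred over the nest to within about 1 mm. Pose readings are noisy, so I'll average them.

```bash
python3 - <<'E'
from h import *
P=[]
for i in range(8):
    snapshot("top"); st=get_state(); P.append(np.r_[st["tool_pos"],2*np.arctan2(st["eef_rot"][1],st["eef_rot"][0])-np.pi/2,st["contact_force"]])
P=np.array(P);print(P.round(4));print(P.mean(0))
E
```

```text
[[ 0.5235  0.0942  0.0541  0.1062 -0.9847 -0.1771 -1.3489]
 [ 0.5235  0.0945  0.0541  0.1066 -0.0127  0.3235 -1.3859]
 [ 0.5233  0.0946  0.0539  0.1069  0.1722  0.0631 -1.2109]
 [ 0.5232  0.0946  0.0537  0.107  -0.7218  0.2973 -0.4866]
 [ 0.5231  0.0947  0.0535  0.1071  0.3015  0.0418 -0.7172]
 [ 0.5229  0.0947  0.0533  0.1072 -0.9497  0.0044 -0.8672]
 [ 0.5228  0.0947  0.0532  0.1072  0.142  -0.5707 -1.3418]
 [ 0.5228  0.0947  0.053   0.1073 -0.1613 -0.772  -1.3103]]
[ 0.52314902  0.09457891  0.05359749  0.1069332  -0.27679444 -0.09869984
 -1.08360288]
```

Emit:
send_rows(
  motion=[
    {"x": -0.2, "y": 0, "z": 0, "rx": 0, "ry": 0, "rz": 0, "jaw": 3.2},
    {"x": 0, "y": 0, "z": 0.6, "rx": 0, "ry": 0, "rz": 0, "jaw": 3.2},
    {"x": 0, "y": 0, "z": 0.6, "rx": 0, "ry": 0, "rz": 0, "jaw": 3.2},
    {"x": 0, "y": 0, "z": 0, "rx": 0, "ry": 0, "rz": 0, "jaw": 3.2},
    {"x": 0, "y": 0, "z": 0, "rx": 0, "ry": 0, "rz": 0, "jaw": 3.2},
  ],
)

```text
clock: 8.35
tool_pos: [0.5225, 0.0925, 0.0403]
eef_rot: [0.668, 0.744, -0.0, -0.0]
contact_force: [0.6, 0.1, -1.5]
opening: 0.437
finger_force: 15.0
```

Emit:
send_rows(
  motion=[
    {"x": 0, "y": 0, "z": 0.3, "rx": 0, "ry": 0, "rz": 0, "jaw": 3.2},
    {"x": 0, "y": 0, "z": 0.3, "rx": 0, "ry": 0, "rz": 0, "jaw": 3.2},
    {"x": 0, "y": 0, "z": 0.2, "rx": 0, "ry": 0, "rz": 0, "jaw": 3.2},
    {"x": 0, "y": 0, "z": 0, "rx": 0, "ry": 0, "rz": 0, "jaw": 3.2},
    {"x": 0, "y": 0, "z": 0, "rx": 0, "ry": 0, "rz": 0, "jaw": 3.2},
  ],
)

```text
clock: 8.85
tool_pos: [0.5228, 0.0926, 0.0327]
eef_rot: [0.668, 0.744, -0.0, -0.0]
contact_force: [-0.3, -0.4, -1.4]
opening: 0.436
finger_force: 15.0
```

Emit:
send_rows(
  motion=[
    {"x": 0, "y": 0, "z": 0.3, "rx": 0, "ry": 0, "rz": 0, "jaw": 3.2},
    {"x": 0, "y": 0, "z": 0.2, "rx": 0, "ry": 0, "rz": 0, "jaw": 3.2},
    {"x": 0, "y": 0, "z": 0.1, "rx": 0, "ry": 0, "rz": 0, "jaw": 3.2},
    {"x": 0, "y": 0, "z": 0, "rx": 0, "ry": 0, "rz": 0, "jaw": 3.2},
    {"x": 0, "y": 0, "z": 0, "rx": 0, "ry": 0, "rz": 0, "jaw": 3.2},
  ],
)

```text
clock: 9.35
tool_pos: [0.5228, 0.0925, 0.0267]
eef_rot: [0.668, 0.744, 0.0, -0.0]
contact_force: [-1.0, 0.1, -1.4]
opening: 0.436
finger_force: 15.0
```

Emit:
send_rows(
  motion=[
    {"x": 0, "y": 0, "z": 0.1, "rx": 0, "ry": 0, "rz": 0, "jaw": 3.2},
    {"x": 0, "y": 0, "z": 0.05, "rx": 0, "ry": 0, "rz": 0, "jaw": 3.2},
    {"x": 0, "y": 0, "z": 0, "rx": 0, "ry": 0, "rz": 0, "jaw": 3.2},
    {"x": 0, "y": 0, "z": 0, "rx": 0, "ry": 0, "rz": 0, "jaw": 3.2},
    {"x": 0, "y": 0, "z": 0, "rx": 0, "ry": 0, "rz": 0, "jaw": 3.2},
  ],
)

```text
clock: 9.85
tool_pos: [0.523, 0.0926, 0.0259]
eef_rot: [0.668, 0.744, 0.0, 0.0]
contact_force: [-1.1, 1.1, 4.4]
opening: 0.434
finger_force: 15.0
```

Emit:
send_rows(
  motion=[
    {"x": 0, "y": 0, "z": 0, "rx": 0, "ry": 0, "rz": 0, "jaw": 6},
    {"x": 0, "y": 0, "z": 0, "rx": 0, "ry": 0, "rz": 0, "jaw": 6},
    {"x": 0, "y": 0, "z": 0, "rx": 0, "ry": 0, "rz": 0, "jaw": 6},
    {"x": 0, "y": 0, "z": -0.5, "rx": 0, "ry": 0, "rz": 0, "jaw": 6},
    {"x": 0, "y": 0, "z": -1, "rx": 0, "ry": 0, "rz": 0, "jaw": 6},
  ],
)

```text
clock: 10.35
tool_pos: [0.5223, 0.0925, 0.0402]
eef_rot: [0.668, 0.744, -0.001, -0.0]
contact_force: [0.3, -0.1, -0.0]
opening: 0.684
finger_force: 0.0
```

Emit:
send_rows(
  motion=[
    {"x": 0, "y": 0, "z": -3, "rx": 0, "ry": 0, "rz": 0, "jaw": 6},
    {"x": 0, "y": 0, "z": -4, "rx": 0, "ry": 0, "rz": 0, "jaw": 8.8},
    {"x": 0, "y": 0, "z": -4, "rx": 0, "ry": 0, "rz": 0, "jaw": 8.8},
    {"x": -2, "y": 0, "z": 0, "rx": 0, "ry": 0, "rz": 0, "jaw": 8.8},
    {"x": -2, "y": 0, "z": 0, "rx": 0, "ry": 0, "rz": 0, "jaw": 8.8},
  ],
)

```text
clock: 10.85
tool_pos: [0.528, 0.0532, 0.1526]
eef_rot: [0.668, 0.745, 0.002, 0.001]
contact_force: [0.2, -0.6, -0.4]
opening: 0.992
finger_force: 0.0
```

Emit:
send_rows(
  motion=[
    {"x": -4, "y": 0, "z": 0, "rx": 0, "ry": 0, "rz": -0.143, "jaw": 8.8},
    {"x": 0, "y": 0, "z": 0, "rx": 0, "ry": 0, "rz": -0.143, "jaw": 8.8},
    {"x": 0, "y": 0, "z": 0, "rx": 0, "ry": 0, "rz": -0.143, "jaw": 8.8},
    {"x": 0, "y": 0, "z": 0, "rx": 0, "ry": 0, "rz": -0.143, "jaw": 8.8},
    {"x": 0, "y": 0, "z": 0, "rx": 0, "ry": 0, "rz": -0.143, "jaw": 8.8},
  ],
)

```text
clock: 11.35
tool_pos: [0.5313, 0.0127, 0.151]
eef_rot: [0.363, 0.932, -0.0, 0.0]
contact_force: [0.0, 0.1, -0.9]
opening: 0.996
finger_force: 0.0
```

Emit:
send_rows(
  motion=[
    {"x": 0, "y": 0, "z": 0, "rx": 0, "ry": 0, "rz": -0.143, "jaw": 8.8},
    {"x": 0, "y": 0, "z": 0, "rx": 0, "ry": 0, "rz": -0.143, "jaw": 8.8},
    {"x": 0, "y": 0, "z": 0, "rx": 0, "ry": 0, "rz": -0.143, "jaw": 8.8},
    {"x": 0, "y": 0, "z": 0, "rx": 0, "ry": 0, "rz": -0.143, "jaw": 8.8},
    {"x": 0, "y": 0, "z": 0, "rx": 0, "ry": 0, "rz": -0.143, "jaw": 8.8},
  ],
)

```text
clock: 11.85
tool_pos: [0.5313, 0.0126, 0.151]
eef_rot: [0.014, 1.0, -0.0, 0.0]
contact_force: [-0.1, -0.9, -0.2]
opening: 0.999
finger_force: 0.0
```

Emit:
send_rows(
  motion=[
    {"x": 0, "y": 0, "z": 0, "rx": 0, "ry": 0, "rz": -0.143, "jaw": 8.8},
    {"x": 0, "y": 0, "z": 0, "rx": 0, "ry": 0, "rz": 0, "jaw": 8.8},
    {"x": 0, "y": 0, "z": 0, "rx": 0, "ry": 0, "rz": 0, "jaw": 8.8},
    {"x": 0, "y": 0, "z": 0, "rx": 0, "ry": 0, "rz": 0, "jaw": 8.8},
    {"x": 0, "y": 0, "z": 0, "rx": 0, "ry": 0, "rz": 0, "jaw": 8.8},
  ],
)

```text
clock: 12.35
tool_pos: [0.5314, 0.013, 0.1504]
eef_rot: [-0.054, 0.999, -0.0, 0.0]
contact_force: [-0.3, 0.5, 0.2]
opening: 0.996
finger_force: 0.0
```

```bash
python3 - <<'E'
from bx import *
st=get_state();p=st["tool_pos"];q=st["eef_rot"];print(p,2*np.arctan2(q[1],q[0])-np.pi/2,st["q"],st["moment"])
s=snapshot("scene");t=snapshot("top")
a=cv2.resize(s["img"][165:240,260:360],(800,600),interpolation=cv2.INTER_CUBIC)[:,:,::-1].copy()
f=lambda P:np.round((proj(s,P)-[260,165]+.5)*8-.5)
print("pack",f(box(np.array([.5225,.0925]),.104,.042,.072,.012,.034)))
for k in (.026,-.026): print("tab",f(box(np.array([.5313-.103*k,.0081+k]),.103,.024,0,.047,.069)))
cv2.imwrite("pics/z2.png",a)
E
```

```text
[0.53136692 0.01301509 0.1503573 ] 1.6787375306483456 [ 0.10206298  0.73427271 -0.35315     1.93343345  0.45790589  0.5526664
  1.11656539] [-0.01727827  0.01171054  0.00035739]
pack [[541. 243.]
 [441. 205.]
 [322. 306.]
 [425. 346.]
 [542. 190.]
 [440. 153.]
 [320. 253.]
 [424. 293.]]
tab [[362. 285.]
 [302. 262.]
 [302. 262.]
 [362. 285.]
 [361. 230.]
 [300. 207.]
 [300. 207.]
 [361. 230.]]
tab [[267. 366.]
 [207. 341.]
 [207. 341.]
 [267. 366.]
 [265. 309.]
 [204. 285.]
 [204. 285.]
 [265. 309.]]
```

View pics/z2.png

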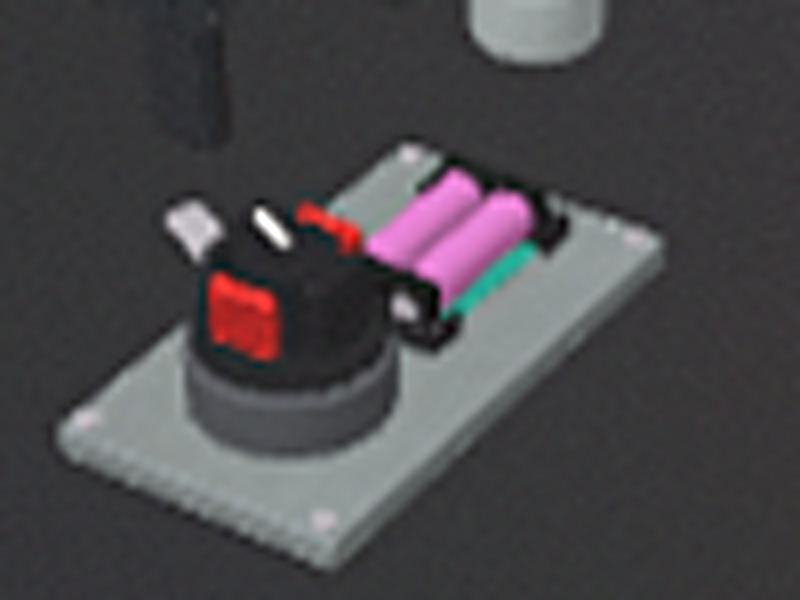

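The pack lies flat in the nest: its top face sits low and level between the rims, centred at about (450,235). Tab faces are at about (245,315) and (330,228), as predicted. Next I'll go down over the knob.

Emit:
send_rows(
  motion=[
    {"x": 0, "y": -0.45, "z": 2, "rx": 0, "ry": 0, "rz": 0, "jaw": 8.8},
    {"x": 0, "y": 0, "z": 2.5, "rx": 0, "ry": 0, "rz": 0, "jaw": 8.8},
    {"x": 0, "y": 0, "z": 2.5, "rx": 0, "ry": 0, "rz": 0, "jaw": 8.8},
    {"x": 0, "y": 0, "z": 1, "rx": 0, "ry": 0, "rz": 0, "jaw": 8.8},
    {"x": 0, "y": 0, "z": 0, "rx": 0, "ry": 0, "rz": 0, "jaw": 8.8},
  ],
)

```text
clock: 12.95
tool_pos: [0.5311, 0.0086, 0.0692]
eef_rot: [-0.055, 0.999, -0.0, -0.001]
contact_force: [0.4, -0.1, 0.1]
opening: 0.999
finger_force: 0.0
```

Emit:
send_rows(
  motion=[
    {"x": 0, "y": 0, "z": 0.6, "rx": 0, "ry": 0, "rz": 0, "jaw": 8.8},
    {"x": 0, "y": 0, "z": 0.4, "rx": 0, "ry": 0, "rz": 0, "jaw": 8.8},
    {"x": 0, "y": 0, "z": 0.3, "rx": 0, "ry": 0, "rz": 0, "jaw": 8.8},
    {"x": 0, "y": 0, "z": 0, "rx": 0, "ry": 0, "rz": 0, "jaw": 8.8},
    {"x": 0, "y": 0, "z": 0, "rx": 0, "ry": 0, "rz": 0, "jaw": 8.8},
  ],
)

```text
clock: 13.45
tool_pos: [0.532, 0.0085, 0.0574]
eef_rot: [-0.055, 0.999, 0.0, 0.0]
contact_force: [1.0, -0.2, -0.1]
opening: 0.997
finger_force: 0.0
```

Emit:
send_rows(
  motion=[
    {"x": 0, "y": 0, "z": 0.1, "rx": 0, "ry": 0, "rz": 0, "jaw": 6},
    {"x": 0, "y": 0, "z": 0, "rx": 0, "ry": 0, "rz": 0, "jaw": 5},
    {"x": 0, "y": 0, "z": 0, "rx": 0, "ry": 0, "rz": 0, "jaw": 3.8},
    {"x": 0, "y": 0, "z": 0, "rx": 0, "ry": 0, "rz": 0, "jaw": 3.8},
    {"x": 0, "y": 0, "z": 0, "rx": 0, "ry": 0, "rz": 0, "jaw": 3.8},
  ],
  grip_force=22,
)

```text
clock: 13.95
tool_pos: [0.532, 0.0083, 0.0563]
eef_rot: [-0.054, 0.999, -0.0, 0.0]
contact_force: [-0.2, -1.5, 6.4]
opening: 0.569
finger_force: 7.8
```

Emit:
send_rows(
  motion=[
    {"x": 0, "y": 0, "z": 0, "rx": 0, "ry": 0, "rz": 0, "jaw": 3.8},
    {"x": 0, "y": 0, "z": 0, "rx": 0, "ry": 0, "rz": 0, "jaw": 3.8},
    {"x": 0, "y": 0, "z": 0, "rx": 0, "ry": 0, "rz": 0, "jaw": 3.8},
    {"x": 0, "y": 0, "z": 0, "rx": 0, "ry": 0, "rz": 0, "jaw": 3.8},
    {"x": 0, "y": 0, "z": 0, "rx": 0, "ry": 0, "rz": 0, "jaw": 3.8},
  ],
)

```text
clock: 14.45
tool_pos: [0.5319, 0.0083, 0.0567]
eef_rot: [-0.054, 0.999, -0.0, 0.0]
contact_force: [-1.0, -0.9, 7.0]
opening: 0.449
finger_force: 22.0
```

```bash
cat > st.py <<'E'
from plant import *
import numpy as np
s=get_state();q=s["eef_rot"];print(s["tool_pos"],"yaw",2*np.arctan2(q[1],q[0])-np.pi/2,"F",s["contact_force"].round(2),"M",s["moment"].round(3),s["opening"]*88.1,s["finger_force"],"q7",s["q"][6],s["joint_torque"][[4,6]])
E
python3 st.py
```

```text
[0.53191895 0.00834576 0.05669159] yaw 1.6797439398292635 F [-0.99 -0.95  6.95] M [-0.075  0.208  0.012] 39.52062281627689 22.00076311826706 q7 1.0389179087177491 [0.04953149 0.04020882]
```

Emit:
send_rows(
  motion=[
    {"x": 0, "y": 0, "z": 0, "rx": 0, "ry": 0, "rz": 0.04, "jaw": 3.8},
    {"x": 0, "y": 0, "z": 0, "rx": 0, "ry": 0, "rz": 0.06, "jaw": 3.8},
    {"x": 0, "y": 0, "z": 0, "rx": 0, "ry": 0, "rz": 0.08, "jaw": 3.8},
    {"x": 0, "y": 0, "z": 0, "rx": 0, "ry": 0, "rz": 0.08, "jaw": 3.8},
    {"x": 0, "y": 0, "z": 0, "rx": 0, "ry": 0, "rz": 0.04, "jaw": 3.8},
  ],
)

```text
clock: 14.95
tool_pos: [0.5319, 0.008, 0.0567]
eef_rot: [0.097, 0.995, -0.0, 0.0]
contact_force: [-0.6, -0.6, 6.0]
opening: 0.445
finger_force: 22.0
```

```bash
python3 st.py
```

```text
[0.5319388  0.00797203 0.05673177] yaw 1.3773288250453581 F [-0.61 -0.55  6.  ] M [-0.269  0.165  0.083] 39.248013193237014 22.000662982463837 q7 0.8586531488852674 [-0.02808063  0.0462883 ]
```

Emit:
send_rows(
  motion=[
    {"x": 0, "y": 0, "z": 0, "rx": 0, "ry": 0, "rz": 0.08, "jaw": 3.8},
    {"x": 0, "y": 0, "z": 0, "rx": 0, "ry": 0, "rz": 0.1, "jaw": 3.8},
    {"x": 0, "y": 0, "z": 0, "rx": 0, "ry": 0, "rz": 0.1, "jaw": 3.8},
    {"x": 0, "y": 0, "z": 0, "rx": 0, "ry": 0, "rz": 0.1, "jaw": 3.8},
    {"x": 0, "y": 0, "z": 0, "rx": 0, "ry": 0, "rz": 0.06, "jaw": 3.8},
  ],
)

```text
clock: 15.45
tool_pos: [0.5317, 0.0075, 0.0567]
eef_rot: [0.312, 0.95, -0.001, 0.0]
contact_force: [-1.2, -2.1, 5.9]
opening: 0.447
finger_force: 22.0
```

```bash
python3 st.py
```

```text
[0.53174464 0.00753531 0.05671647] yaw 0.9361457822022867 F [-1.23 -2.11  5.87] M [-0.522  0.248  0.098] 39.34557366073134 22.000306248664856 q7 0.6063574897740678 [-0.01848612  0.15702959]
```

Emit:
send_rows(
  motion=[
    {"x": 0, "y": 0, "z": 0, "rx": 0, "ry": 0, "rz": 0.03, "jaw": 3.8},
    {"x": 0, "y": 0, "z": 0, "rx": 0, "ry": 0, "rz": 0.03, "jaw": 3.8},
    {"x": 0, "y": 0, "z": 0, "rx": 0, "ry": 0, "rz": 0.02, "jaw": 3.8},
    {"x": 0, "y": 0, "z": 0, "rx": 0, "ry": 0, "rz": 0.01, "jaw": 3.8},
    {"x": 0, "y": 0, "z": 0, "rx": 0, "ry": 0, "rz": 0, "jaw": 3.8},
  ],
)

```text
clock: 15.95
tool_pos: [0.5317, 0.0074, 0.0567]
eef_rot: [0.353, 0.936, -0.001, 0.0]
contact_force: [-2.6, -3.2, 5.9]
opening: 0.446
finger_force: 22.0
```

```bash
python3 st.py
```

```text
[0.53169004 0.00742706 0.05670342] yaw 0.8491026853470331 F [-2.58 -3.19  5.9 ] M [-0.462  0.311  0.048] 39.29500045830831 22.000815868377686 q7 0.557662182594616 [-0.22554751 -0.06993952]
```

Emit:
send_rows(
  motion=[
    {"x": 0, "y": 0, "z": 0, "rx": 0, "ry": 0, "rz": 0.006, "jaw": 3.8},
    {"x": 0, "y": 0, "z": 0, "rx": 0, "ry": 0, "rz": 0.007, "jaw": 3.8},
    {"x": 0, "y": 0, "z": 0, "rx": 0, "ry": 0, "rz": 0.007, "jaw": 3.8},
    {"x": 0, "y": 0, "z": 0, "rx": 0, "ry": 0, "rz": 0.005, "jaw": 3.8},
    {"x": 0, "y": 0, "z": 0, "rx": 0, "ry": 0, "rz": 0, "jaw": 3.8},
  ],
)

```text
clock: 16.45
tool_pos: [0.5316, 0.0074, 0.0567]
eef_rot: [0.365, 0.931, -0.001, 0.0]
contact_force: [-1.6, -2.8, 6.6]
opening: 0.448
finger_force: 22.0
```

```bash
python3 st.py
```

```text
[0.53162657 0.00741572 0.05669387] yaw 0.8241421682733439 F [-1.63 -2.82  6.61] M [-0.487  0.246  0.047] 39.438598411834356 22.00067639350891 q7 0.5437495399174903 [-0.22690477 -0.06176072]
```

Emit:
send_rows(
  motion=[
    {"x": 0, "y": 0, "z": 0, "rx": 0, "ry": 0, "rz": 0.006, "jaw": 3.8},
    {"x": 0, "y": 0, "z": 0, "rx": 0, "ry": 0, "rz": 0.007, "jaw": 3.8},
    {"x": 0, "y": 0, "z": 0, "rx": 0, "ry": 0, "rz": 0.007, "jaw": 3.8},
    {"x": 0, "y": 0, "z": 0, "rx": 0, "ry": 0, "rz": 0.005, "jaw": 3.8},
    {"x": 0, "y": 0, "z": 0, "rx": 0, "ry": 0, "rz": 0, "jaw": 3.8},
  ],
)

```text
clock: 16.95
tool_pos: [0.5316, 0.0074, 0.0567]
eef_rot: [0.376, 0.926, -0.001, 0.0]
contact_force: [-2.0, -1.6, 6.7]
opening: 0.448
finger_force: 22.0
```

```bash
python3 st.py
```

```text
[0.53164529 0.00738635 0.05670902] yaw 0.7991865258677278 F [-2.   -1.61  6.69] M [-0.461  0.256  0.045] 39.443452270975186 22.000780999660492 q7 0.5298203152439317 [-0.23093584 -0.06176124]
```

Emit:
send_rows(
  motion=[
    {"x": 0, "y": 0, "z": 0, "rx": 0, "ry": 0, "rz": 0.006, "jaw": 3.8},
    {"x": 0, "y": 0, "z": 0, "rx": 0, "ry": 0, "rz": 0.007, "jaw": 3.8},
    {"x": 0, "y": 0, "z": 0, "rx": 0, "ry": 0, "rz": 0.007, "jaw": 3.8},
    {"x": 0, "y": 0, "z": 0, "rx": 0, "ry": 0, "rz": 0.005, "jaw": 3.8},
    {"x": 0, "y": 0, "z": 0, "rx": 0, "ry": 0, "rz": 0, "jaw": 3.8},
  ],
)

```text
clock: 17.45
tool_pos: [0.5316, 0.0074, 0.0567]
eef_rot: [0.388, 0.922, -0.001, 0.0]
contact_force: [-1.2, -0.9, 5.8]
opening: 0.447
finger_force: 22.0
```

```bash
python3 st.py
```

```text
[0.5316118  0.00739896 0.05671409] yaw 0.7742319640518174 F [-1.2  -0.95  5.8 ] M [-0.574  0.264  0.02 ] 39.41048202391973 22.000728249549866 q7 0.5159268501585726 [-0.23494611 -0.06178105]
```

Emit:
send_rows(
  motion=[
    {"x": 0, "y": 0, "z": 0, "rx": 0, "ry": 0, "rz": 0.006, "jaw": 3.8},
    {"x": 0, "y": 0, "z": 0, "rx": 0, "ry": 0, "rz": 0.007, "jaw": 3.8},
    {"x": 0, "y": 0, "z": 0, "rx": 0, "ry": 0, "rz": 0.007, "jaw": 3.8},
    {"x": 0, "y": 0, "z": 0, "rx": 0, "ry": 0, "rz": 0.005, "jaw": 3.8},
    {"x": 0, "y": 0, "z": 0, "rx": 0, "ry": 0, "rz": 0, "jaw": 3.8},
  ],
)

```text
clock: 17.95
tool_pos: [0.5316, 0.0073, 0.0567]
eef_rot: [0.399, 0.917, -0.001, 0.0]
contact_force: [-0.7, -2.5, 6.3]
opening: 0.448
finger_force: 22.0
```

```bash
python3 st.py
```

```text
[0.53157043 0.00734129 0.05670321] yaw 0.7491655876482994 F [-0.72 -2.45  6.32] M [-0.568  0.323  0.066] 39.47525221594012 22.00082927942276 q7 0.5019830741384873 [-0.23888977 -0.06179491]
```

Emit:
send_rows(
  motion=[
    {"x": 0, "y": 0, "z": 0, "rx": 0, "ry": 0, "rz": 0.006, "jaw": 3.8},
    {"x": 0, "y": 0, "z": 0, "rx": 0, "ry": 0, "rz": 0.007, "jaw": 3.8},
    {"x": 0, "y": 0, "z": 0, "rx": 0, "ry": 0, "rz": 0.007, "jaw": 3.8},
    {"x": 0, "y": 0, "z": 0, "rx": 0, "ry": 0, "rz": 0.005, "jaw": 3.8},
    {"x": 0, "y": 0, "z": 0, "rx": 0, "ry": 0, "rz": 0, "jaw": 3.8},
  ],
)

```text
clock: 18.45
tool_pos: [0.5316, 0.0074, 0.0567]
eef_rot: [0.411, 0.912, -0.001, 0.0]
contact_force: [-1.1, -2.3, 5.9]
opening: 0.447
finger_force: 22.0
```

```bash
python3 st.py
```

```text
[0.53157764 0.00736315 0.05672792] yaw 0.7241966783223726 F [-1.1  -2.27  5.94] M [-0.509  0.281  0.01 ] 39.40946004820651 22.000755071640015 q7 0.4880931939159245 [-0.24281041 -0.06180596]
```

Emit:
send_rows(
  motion=[
    {"x": 0, "y": 0, "z": 0, "rx": 0, "ry": 0, "rz": 0.006, "jaw": 3.8},
    {"x": 0, "y": 0, "z": 0, "rx": 0, "ry": 0, "rz": 0.007, "jaw": 3.8},
    {"x": 0, "y": 0, "z": 0, "rx": 0, "ry": 0, "rz": 0.007, "jaw": 3.8},
    {"x": 0, "y": 0, "z": 0, "rx": 0, "ry": 0, "rz": 0.005, "jaw": 3.8},
    {"x": 0, "y": 0, "z": 0, "rx": 0, "ry": 0, "rz": 0, "jaw": 3.8},
  ],
)

```text
clock: 18.95
tool_pos: [0.5315, 0.0073, 0.0567]
eef_rot: [0.422, 0.907, -0.001, 0.0]
contact_force: [-1.9, -1.9, 6.4]
opening: 0.451
finger_force: 22.0
```

```bash
python3 st.py
```

```text
[0.53153042 0.00733097 0.05669767] yaw 0.6991040979848604 F [-1.9  -1.87  6.37] M [-0.503  0.31   0.069] 39.72097732673832 22.000902593135834 q7 0.47420369094083475 [-0.24668084 -0.06181107]
```

Emit:
send_rows(
  motion=[
    {"x": 0, "y": 0, "z": 0, "rx": 0, "ry": 0, "rz": 0.006, "jaw": 3.8},
    {"x": 0, "y": 0, "z": 0, "rx": 0, "ry": 0, "rz": 0.007, "jaw": 3.8},
    {"x": 0, "y": 0, "z": 0, "rx": 0, "ry": 0, "rz": 0.007, "jaw": 3.8},
    {"x": 0, "y": 0, "z": 0, "rx": 0, "ry": 0, "rz": 0.005, "jaw": 3.8},
    {"x": 0, "y": 0, "z": 0, "rx": 0, "ry": 0, "rz": 0, "jaw": 3.8},
  ],
)

```text
clock: 19.45
tool_pos: [0.5315, 0.0073, 0.0567]
eef_rot: [0.433, 0.901, -0.001, 0.0]
contact_force: [-1.8, -1.7, 6.6]
opening: 0.446
finger_force: 22.0
```

```bash
python3 st.py
```

```text
[0.53151128 0.00730488 0.05669026] yaw 0.6741251832116384 F [-1.82 -1.69  6.63] M [-0.581  0.296 -0.008] 39.25622022059273 22.000809609889984 q7 0.4603280475956945 [-0.2504948  -0.06181668]
```

Emit:
send_rows(
  motion=[
    {"x": 0, "y": 0, "z": 0, "rx": 0, "ry": 0, "rz": 0.006, "jaw": 3.8},
    {"x": 0, "y": 0, "z": 0, "rx": 0, "ry": 0, "rz": 0.007, "jaw": 3.8},
    {"x": 0, "y": 0, "z": 0, "rx": 0, "ry": 0, "rz": 0.007, "jaw": 3.8},
    {"x": 0, "y": 0, "z": 0, "rx": 0, "ry": 0, "rz": 0.005, "jaw": 3.8},
    {"x": 0, "y": 0, "z": 0, "rx": 0, "ry": 0, "rz": 0, "jaw": 3.8},
  ],
)

```text
clock: 19.95
tool_pos: [0.5315, 0.0073, 0.0567]
eef_rot: [0.445, 0.896, -0.001, 0.0]
contact_force: [-0.9, -2.0, 5.9]
opening: 0.448
finger_force: 22.0
```

```bash
python3 st.py
```

```text
[0.53148325 0.00728481 0.05669465] yaw 0.6490906017000815 F [-0.92 -2.01  5.91] M [-0.54   0.283  0.038] 39.4489051295032 22.000787258148193 q7 0.44643163755823345 [-0.25431007 -0.06182615]
```

Emit:
send_rows(
  motion=[
    {"x": 0, "y": 0, "z": 0, "rx": 0, "ry": 0, "rz": 0.006, "jaw": 3.8},
    {"x": 0, "y": 0, "z": 0, "rx": 0, "ry": 0, "rz": 0.007, "jaw": 3.8},
    {"x": 0, "y": 0, "z": 0, "rx": 0, "ry": 0, "rz": 0.007, "jaw": 3.8},
    {"x": 0, "y": 0, "z": 0, "rx": 0, "ry": 0, "rz": 0.005, "jaw": 3.8},
    {"x": 0, "y": 0, "z": 0, "rx": 0, "ry": 0, "rz": 0, "jaw": 3.8},
  ],
)

```text
clock: 20.45
tool_pos: [0.5314, 0.0073, 0.0567]
eef_rot: [0.456, 0.89, -0.001, 0.0]
contact_force: [-1.5, -3.2, 6.1]
opening: 0.448
finger_force: 22.0
```

```bash
python3 st.py
```

```text
[0.53144676 0.00725861 0.05668696] yaw 0.6240695409436365 F [-1.45 -3.17  6.11] M [-0.633  0.35   0.069] 39.432853385508785 22.000838220119476 q7 0.4326095987049798 [-0.25806516 -0.06184182]
```

Emit:
send_rows(
  motion=[
    {"x": 0, "y": 0, "z": 0, "rx": 0, "ry": 0, "rz": 0.006, "jaw": 3.8},
    {"x": 0, "y": 0, "z": 0, "rx": 0, "ry": 0, "rz": 0.007, "jaw": 3.8},
    {"x": 0, "y": 0, "z": 0, "rx": 0, "ry": 0, "rz": 0.007, "jaw": 3.8},
    {"x": 0, "y": 0, "z": 0, "rx": 0, "ry": 0, "rz": 0.005, "jaw": 3.8},
    {"x": 0, "y": 0, "z": 0, "rx": 0, "ry": 0, "rz": 0, "jaw": 3.8},
  ],
)

```text
clock: 20.95
tool_pos: [0.5315, 0.0073, 0.0567]
eef_rot: [0.467, 0.884, -0.001, 0.0]
contact_force: [-1.6, -2.2, 6.2]
opening: 0.443
finger_force: 22.0
```

```bash
python3 st.py
```

```text
[0.53149748 0.00725806 0.05672691] yaw 0.5997623090179696 F [-1.65 -2.24  6.17] M [-0.634  0.344  0.192] 39.016899356305125 22.000892758369446 q7 0.41908952287782336 [-0.43011284 -0.2222438 ]
```

The stop is met: the moment has risen about 0.15 N m above the drag. I'll let go straight out, then lift.

Emit:
send_rows(
  motion=[
    {"x": 0, "y": 0, "z": 0, "rx": 0, "ry": 0, "rz": 0, "jaw": 5},
    {"x": 0, "y": 0, "z": 0, "rx": 0, "ry": 0, "rz": 0, "jaw": 7},
    {"x": 0, "y": 0, "z": 0, "rx": 0, "ry": 0, "rz": 0, "jaw": 8.8},
    {"x": 0, "y": 0, "z": 0, "rx": 0, "ry": 0, "rz": 0, "jaw": 8.8},
    {"x": 0, "y": 0, "z": 0, "rx": 0, "ry": 0, "rz": 0, "jaw": 8.8},
  ],
)

```text
clock: 21.45
tool_pos: [0.5319, 0.0093, 0.056]
eef_rot: [0.466, 0.885, 0.0, -0.0]
contact_force: [-0.7, 0.6, -0.4]
opening: 0.879
finger_force: 0.0
```

Emit:
send_rows(
  motion=[
    {"x": 0, "y": 0, "z": -1, "rx": 0, "ry": 0, "rz": 0, "jaw": 8.8},
    {"x": 0, "y": 0, "z": -3, "rx": 0, "ry": 0, "rz": 0, "jaw": 8.8},
    {"x": 0, "y": 0, "z": -4, "rx": 0, "ry": 0, "rz": 0, "jaw": 8.8},
    {"x": 0, "y": 0, "z": -4, "rx": 0, "ry": 0, "rz": 0, "jaw": 8.8},
    {"x": 0, "y": 0, "z": -2, "rx": 0, "ry": 0, "rz": 0, "jaw": 8.8},
  ],
)

```text
clock: 21.95
tool_pos: [0.5331, 0.0088, 0.2]
eef_rot: [0.467, 0.884, 0.001, 0.002]
contact_force: [0.4, 0.1, -0.1]
opening: 0.996
finger_force: 0.0
```

```bash
python3 - <<'E'
from bx import *
s=snapshot("scene"); print(get_state()["tool_pos"])
a=cv2.resize(s["img"][165:240,260:360],(800,600),interpolation=cv2.INTER_CUBIC)[:,:,::-1]
cv2.imwrite("pics/z3.png",a)
E
```

```text
[0.53428763 0.00877363 0.20186536]
```

View pics/z3.png

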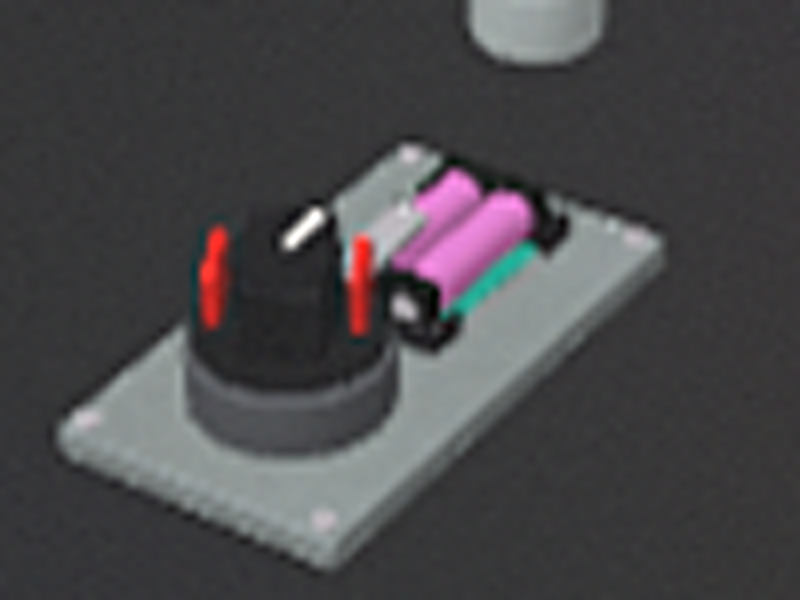

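The arm (tip at about (410,215)) lies over the pack, and both tabs are visible edge-on at (212,280) and (360,285). I'll check numerically that they are out.

```bash
python3 - <<'E'
from bx import *
def run(S,b):
    x0,y0,x1,y1=b;I=S["img"][y0:y1,x0:x1].astype(int);m=((I[...,0]-I[...,1]>60)&(I[...,0]-I[...,2]>60)).astype(np.uint8)
    n,L,st,c=cv2.connectedComponentsWithStats(m); return [(st[i].tolist(),(c[i]+[x0,y0]).round(2)) for i in range(1,n) if st[i,4]>3]
for nm,b in(("scene",(275,185,315,215)),("top",(290,195,335,235))):
    S=snapshot(nm);print(nm,run(S,b))
    for r in(.021,.026):
        k=np.array([np.cos(.605),np.sin(.605)])*r
        P=proj(S,[[.5315+g*k[0],.0081+g*k[1],.060 if nm=="scene" else .069] for g in(1,-1)]);print(r,P.round(2).tolist(),np.linalg.norm(P[0]-P[1]))
E
```

```text
scene [([10, 8, 4, 13, 33], array([286.18, 199.24])), ([28, 9, 4, 13, 30], array([304.67, 199.9 ]))]
0.021 [[303.23, 199.97], [286.96, 199.22]] 16.289094145132324
0.026 [[305.18, 200.06], [285.03, 199.13]] 20.167291261283616
top []
0.021 [[308.78, 208.87], [317.5, 221.63]] 15.452228389725883
0.026 [[307.75, 207.35], [318.54, 223.15]] 19.1310219906112
```

Tab centroids now sit at a radius of about 23.8 mm. At the start, with the tabs out, it was 23.4 mm; pressed, it would be about 18.5 mm. Both tabs are out, so the knob is locked.

```bash
python3 -c "
from plant import *
print(finish_job())"
```

```text
the job is handed in; nothing more can be done
None
```

The smaller pack lies flat in the dock's nest, the knob is turned to its stop (met about 1.07 rad round, roughly 0.15 N m above the drag) with both tabs sprung back out and the arm over the pack, and the job was handed in at about 22 s; no verdict came back.

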